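Turn a marked cover plate face up and hold it level for inspection

ROBOT

A 7-joint arm with a two-finger parallel gripper is mounted at the origin on a cart in front of the work surface, level with it; the furniture and walls round the work are solid. World frame = base frame: x ahead of the robot, y to its left, z up, the work surface at z = 0. Lengths are in m, angles in degrees, forces in N, time in s.
With the tool pointing down it reaches from about 0.425 to 0.875 m from the base axis. Payload 4.7 kg.
Tool frame: the origin (TCP) lies between the finger pads; the fingertips stand 14 mm ahead of it and the grasp point (between the pads) lies 5 mm behind it (env.tip_reach is the distance from the TCP to the fingertips, in m); z points along the fingers, y is the direction in which the jaws open and shut (so a half turn about z gives the same grasp; the last joint's range is limited). The gripper opens to 87 mm and grips with 3 to 60 N. Pads are 19 mm wide; open, the fingers measure 117 mm over their backs; the gripper's body (75 mm by 190 mm) begins 51 mm behind the grasp point.
Start: joints at [65.208, 18.392, -4.016, 83.108, 1.295, 78.541, -3.26], TCP at [0.281, -0.586, 0.237] pointing down, gripper open.
Joint ranges: [-163.93, 163.93], [-17.29, 119.83], [-79.2, 71.16], [3.27, 140.29], [-89.18, 269.18], [5.43, 117.66], [-154.24, 154.24]. Speed limits (degrees/s): [147.25, 147.25, 180, 180, 180, 180, 180].

INTERFACE

Orientations are given as [roll, pitch, yaw] about the fixed x, y, z axes, in that order (R = Rz(yaw) Ry(pitch) Rx(roll)).
In Python, from cell import env gives the robot as it stands. The module is installed in compiled form; this text tells all that it offers.
- The arm moves only by the shell command python3 -m pendant 'ROWS' [FORCE]. ROWS is JSON, a list of rows, each an object of numbers: "rx", "ry", "rz": the turn, a rotation vector about the tool's x, y, z in degrees; "tx", "ty", "tz": the shift along the tool's x, y, z in mm; "jaw": the finger opening in mm, from 0 to 87. In form: [{"rx": .., "ry": .., "rz": .., "tx": .., "ty": .., "tz": .., "jaw": ..}, ...]. A call has 1 to 20 rows; each row shifts and turns the commanded pose from where the row before left it, along the tool's axes as they then stand; what a row does not reach is not made up. A row lasts 1/12 s, in which the tool goes at most 41.7 mm and 7.16 degrees, less where a joint would pass 70% of its speed; a pose out of reach is approached as far as the arm can. A call with a gripper value outside its range is refused whole. The fingers move at their own pace and stop on an object; FORCE is the grip in N (left out, the last holds). Time passes only in rows, so rows that do not move let the fingers close. It gives the time, the measured TCP pose, the force and the opening at its end, in the units of the state.
- env.get_obs(): the state, without advancing time (a new reading comes with each control period).
- env.read_camera(name): name is "scene" or "top" or "wrist"; returns a dict with "img" (420x560x3 uint8, red, green, blue), "range_z" (420x560 float32, m along the optical axis (not along the pixel's ray), 0 where there is no reading), "vertical_fov" (degrees; the focal length in pixels is half the picture's height over the tangent of half this angle, whatever the lens; pixels are square), "cx", "cy" (the principal point, pixels), "distortion" ([k1, k2, p1, p2, k3] as OpenCV has them; the pictures are not rectified), "world_to_cam" (4x4, takes a point from world to camera coordinates). Camera axes: x right, y up, looking along -z (the intrinsics and any distortion apply to the point x, -y, -z); pixel columns grow to the right and rows downward; lengths in m; the calibration is good to about 2 mm. A picture is of the moment at which its call begins.
- env.sign_off(): hands the job in, once; it reports no verdict.
The state is a dict: "time_s": time; "qpos": joint angles; "joint_velocities": joint speeds; "effort": joint torques, N m; "tool_pos": TCP position; "tool_rot": TCP orientation; "force": force on the tool from outside, world axes, zero at the start; "wrist_torque": the same for the moment, N m; "grip_width": finger opening in m.
Only numpy, scipy, OpenCV 4.12 (cv2) and the standard library are available. Lean on these libraries where they do the work, as an engineer would, in place of code of your own. Each camera call takes 0.05 s, during which the arm holds its last target.

TASK

The cover plate in the marking fixture has just been marked on its underside. Take the black handle and swing the carrier right over onto its rest posts, without slamming it down, so that the plate stays seated in it, now marked face up. Then let go of the handle, lift the plate straight up off its dowels past the spring plungers and finish while holding it still and level in the air, marked face up, at least 10 cm above where it sat, without disturbing the hex key, spacer and bush on the bench.

Things in the scene. Friction and masses are not known exactly. Their poses are not given: they have to be found in the camera images.
- fixture: Marking fixture, screwed down: dark steel base 172 x 216 x 12 mm, origin at the centre of its underside on the bench; x away from the handle, y left, z up; yaw varies. Pivot posts at x = +-51 mm (12 x 26 mm, 87 mm high), the middle between them open. Right (y = -56 mm): two steel rails on which the plate lies. Left (x = +-65, y = +82 mm): two rest posts, 65 mm high.
- pivot (a point): Middle of the carrier's pivot line, 74 mm above the bench over the middle of the fixture; axes as the fixture's: x runs along the pivot line, away from the handle and roughly away from the robot.
- carrier (a joint): Angle of the swing-over carrier: 0 = lying to the right over the rails (start), pi = swung up and right over to the left, on its rest. Its own weight is 0.6 kg and its pivot is a little stiff; let go part-way, it may sink. Two aluminium arms at x = +-65 mm (10 mm thick, reaching 90 mm from the pivot line) join a 30 mm wide saddle that seats the plate.
- handle_grip (a point): Centre of the carrier's black handle: a round sleeve, 22 mm in diameter, 46 mm long, lying parallel to the pivot line, at x = -102.5 mm from the pivot point and 70 mm from the pivot line (right of it at the start, left of it at the end). It turns freely on its spindle, so a gripper closed on it across y from above can stay upright during the whole swing. Its z axis lies along its length.
- seat (a point): Point of the carrier where the centre of the seated plate belongs, 56 mm from the pivot line; moves with the carrier. Beside it stand two 8 mm dowels, 4.5 mm long, fitting loosely in the plate's two 9 mm holes, and at the middle of each short end of the plate a spring plunger reaches 2 mm over its face. They give way to a straight pull of about 7 N in all; the plate is free after 12 mm.
- plate_center (a point): Centre of the loose aluminium cover plate, 110 x 56 x 8 mm: x along its length (along the pivot line), y across, z up at the start, so down when it is marked face up. The face that looks down at the start has a small square field of dark dots in its middle. Swung over and seated, its centre is 78 mm above the bench.
- plate: The same plate (0.10 to 0.15 kg), origin at the centre of its marked face. It overhangs the saddle by 13 mm along both long edges; swung over, it can be gripped from above across its 56 mm width at mid-length, with 60 mm free below it there and room for a finger on either side.
- hex_key: Black hex key, 83 x 31 x 6 mm, lying on the bench: leave alone. Origin at the centre of its underside.
- spacer: Brass spacer, 29 mm in diameter, 21 mm high, standing on the bench: leave alone. Origin at the centre of its underside.
- bush: Turned aluminium bush, 34 mm in diameter, 26 mm high, standing on the bench: leave alone. Origin at the centre of its underside.

How it is judged:
By the outcome, as a careful person would: the job done as asked, in the order asked, and still so for the second after the job is handed in, while the arm keeps its last pose, push and grip.
It also fails if it takes over 54 s, if anything falls off the work surface, if the arm or the gripper's body presses on something with over 40 N, if the wrist force passes 120 N, or if a joint passes its speed limit or range.

## Working session

There is one attempt and no reset: what is moved stays moved. The work goes in short steps, Python scripts to look and compute and a shell command to move; the robot and the scene stay as the last step left them, time stands still between calls to the robot, and variables do not carry over. Pictures are saved under pics/ and viewed, and the job is handed in when it is done.

```bash
mkdir -p pics; cat > h.py <<'E'
import numpy as np, cv2
from cell import env
from scipy.spatial.transform import Rotation as R
def cam(name):
    return env.read_camera(name)
def K(c):
    f=c["img"].shape[0]/2/np.tan(np.radians(c["vertical_fov"])/2)
    return np.array([[f,0,c["cx"]],[0,f,c["cy"]],[0,0,1]]),np.array(c["distortion"],float)
def ray(c,u,v):
    k,d=K(c);p=cv2.undistortPoints(np.array([[[u,v]]],float),k,d)[0,0]
    T=np.linalg.inv(c["world_to_cam"]);dr=T[:3,:3]@np.array([p[0],-p[1],-1]);return T[:3,3],dr
def atz(c,u,v,z):
    o,d=ray(c,u,v);return o+d*(z-o[2])/d[2]
def depth(c,u,v,r=1):
    o,d=ray(c,u,v);a=c["range_z"][int(v)-r:int(v)+r+1,int(u)-r:int(u)+r+1];a=a[a>0]
    return o+d*np.median(a)
def proj(c,P):
    k,d=K(c);P=np.atleast_2d(P);W=c["world_to_cam"];q=(W[:3,:3]@P.T).T+W[:3,3]
    q=q*[1,-1,-1];return cv2.projectPoints(q,np.zeros(3),np.zeros(3),k,d)[0][:,0]
def save(c,n,crop=None,s=1):
    im=c["img"][:,:,::-1]
    if crop: im=im[crop[1]:crop[3],crop[0]:crop[2]]
    cv2.imwrite("pics/"+n,cv2.resize(im,None,fx=s,fy=s,interpolation=cv2.INTER_CUBIC))
E
python3 - <<'E'
from h import *
import pickle
o=env.get_obs();print({k:np.round(v,3) for k,v in o.items()})
for n in["scene","top","wrist"]:
    c=cam(n);save(c,n+"0.png");pickle.dump(c,open(n+"0.pkl","wb"));print(n,np.round(np.linalg.inv(c["world_to_cam"])[:3],3).tolist(),c["vertical_fov"])
E
```

```text
{'time_s': np.float64(0.0), 'qpos': array([65.209, 18.441, -4.018, 83.174,  1.296, 78.541, -3.258]), 'joint_velocities': array([ 0.033,  0.07 ,  0.012, -0.028, -0.034, -0.059,  0.021]), 'effort': array([-1.0000e-03, -4.9129e+01, -4.0400e-01, -3.1253e+01, -6.4000e-02,
        4.4000e-02,  0.0000e+00]), 'tool_pos': array([ 0.281, -0.586,  0.235]), 'tool_rot': array([-1.7989e+02,  6.0000e-03,  2.5604e+01]), 'force': array([0.439, 0.918, 0.196]), 'wrist_torque': array([ 0.014,  0.026, -0.037]), 'grip_width': np.float64(0.087)}
scene [[-0.73, 0.47, -0.496, 0.084], [-0.684, -0.514, 0.518, 0.48], [-0.011, 0.717, 0.697, 0.66]] 50.2625809095645
top [[0.016, 0.999, -0.04, 0.443], [-1.0, 0.017, 0.009, 0.025], [0.01, 0.04, 0.999, 1.068]] 44.24645736252264
wrist [[0.431, 0.876, 0.218, 0.339], [-0.902, 0.419, 0.101, -0.559], [-0.002, -0.24, 0.971, 0.384]] 62.38593587679017
```

View pics/scene0.png

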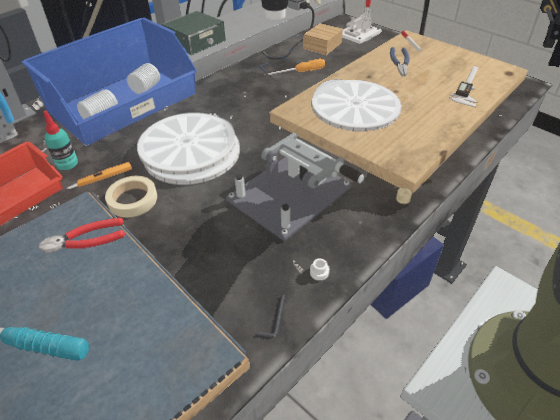

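View pics/top0.png

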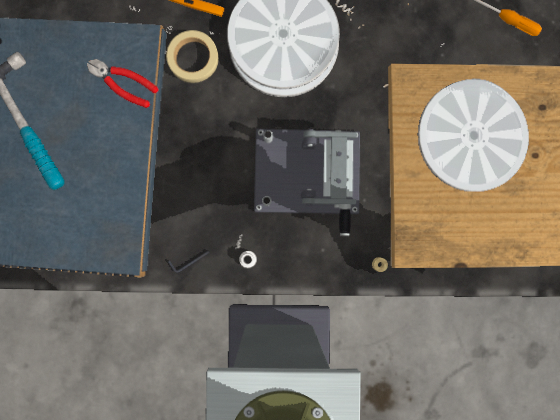

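```bash
python3 - <<'E'
from h import *
import pickle
c=pickle.load(open("top0.pkl","rb"));save(c,"top0c.png",(235,110,395,280),4.5 if 0 else 3.5)
for u,v in[(345,222),(337,170),(268,135),(266,201),(474,90),(395,200),(248,260),(380,265),(190,260),(300,200),(283,30),(150,200)]: print((u,v),depth(c,u,v).round(3))
E
```

```text
(345, 222) [ 0.457 -0.11   0.084]
(337, 170) [ 0.557 -0.094  0.082]
(268, 135) [0.625 0.04  0.065]
(266, 201) [0.496 0.041 0.064]
(474, 90) [ 0.731 -0.378  0.047]
(395, 200) [ 0.504 -0.219  0.031]
(248, 260) [ 0.377  0.077 -0.001]
(380, 265) [ 0.37  -0.196 -0.001]
(190, 260) [0.375 0.197 0.   ]
(300, 200) [ 0.502 -0.027  0.012]
(283, 30) [0.849 0.013 0.036]
(150, 200) [0.496 0.278 0.022]
```

View pics/top0c.png

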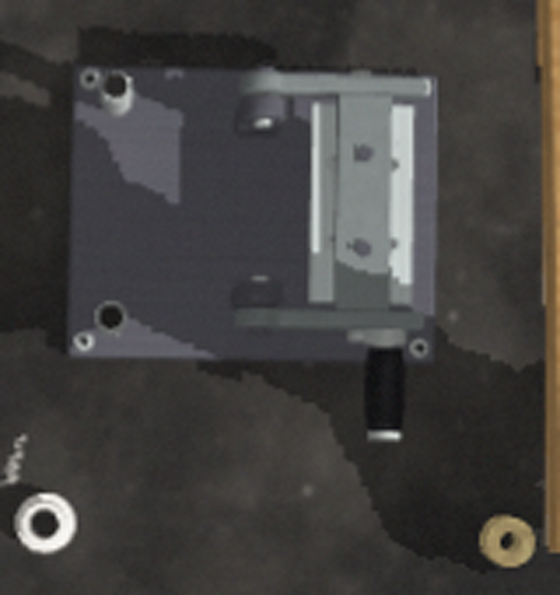

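```bash
cat > fix.py <<'E'
from h import *
import pickle
c=pickle.load(open("top0.pkl","rb"))
t=lambda a,b:(235+a/3.5-.0,110+b/3.5)
p1=atz(c,*t(116,84),.065);p2=atz(c,*t(110,316),.065);h0=atz(c,*t(386,350),.080)
cs=[atz(c,*t(*p),.012) for p in((70,68),(437,76),(437,361),(68,357))]
h=atz(c,*t(385,390),.085)
print("posts",p1.round(4),p2.round(4),np.linalg.norm(p1-p2)); d=p1-p2;print("yaw posts",np.degrees(np.arctan2(d[1],d[0])))
print([x.round(4) for x in cs]);print(np.mean(cs,0).round(4),"handle",h.round(4))
for a,b in((0,1),(3,2)):
  e=cs[a]-cs[b];print(np.linalg.norm(e),np.degrees(np.arctan2(-e[0],e[1])))
for a,b in((0,3),(1,2)):
  e=cs[a]-cs[b];print(np.linalg.norm(e),np.degrees(np.arctan2(e[1],e[0])))
E
python3 fix.py
```

```text
posts [0.6273 0.0394 0.065 ] [0.4973 0.0405 0.065 ] 0.12997415716773664
yaw posts -0.47637846508000603
[array([0.6461, 0.0674, 0.012 ]), array([ 0.6455, -0.1494,  0.012 ]), array([ 0.477 , -0.1508,  0.012 ]), array([0.4758, 0.0654, 0.012 ])]
[ 0.5611 -0.0418  0.012 ] handle [ 0.4584 -0.1102  0.085 ]
0.2168297722265767 -0.14199862030307053
0.21619733911697664 0.32120483767330743
0.17028944034697252 0.6739059437176574
0.1685338194872411 0.4649810531118619
```

```bash
python3 -m pendant '[{"tx":10,"ty":-10},{"tx":19,"ty":-18.5},{"tx":19,"ty":-18.5},{"tx":19,"ty":-18.5},{"tx":19,"ty":-18.5},{"tx":19,"ty":-18.5},{"tx":19,"ty":-18.5},{"tx":19,"ty":-18.5},{"tx":19,"ty":-18.5},{"tx":19,"ty":-18.5},{"tx":19,"ty":-18.5},{"tx":19,"ty":-18.5},{"tx":19,"ty":-18.5},{"tx":19,"ty":-18.5},{"tx":19,"ty":-18.5},{"tx":19,"ty":-18.5},{"tx":19,"ty":-18.5},{"tx":19,"ty":-18.5},{"tx":19,"ty":-18.5},{"tx":9,"ty":-9}]'
python3 -m pendant '[{"rz":3.2},{"rz":3.2},{"rz":3.2},{"rz":3.2},{"rz":3.2},{"rz":3.2},{"rz":3.2},{"rz":3.2},{}]'
python3 - <<'E'
from h import *
o=env.get_obs();print(o["tool_pos"],o["tool_rot"],o["qpos"],o["force"])
c=cam("wrist");save(c,"w1.png")
for u,v in []:pass
E
```

```text
[ 0.28062215 -0.58588578  0.23570964] [-1.79919155e+02  6.29558250e-03  2.56001553e+01] [65.20986966 18.42975867 -4.015289   83.15860582  1.29637969 78.53776742
 -3.25941268] [ 0.59413882 -0.65064129  0.10357628]invalid input at $[0]: expected keys rx, ry, rz, tx, ty, tz, jaw
invalid input at $[0]: expected keys rx, ry, rz, tx, ty, tz, jaw
```

View pics/w1.png

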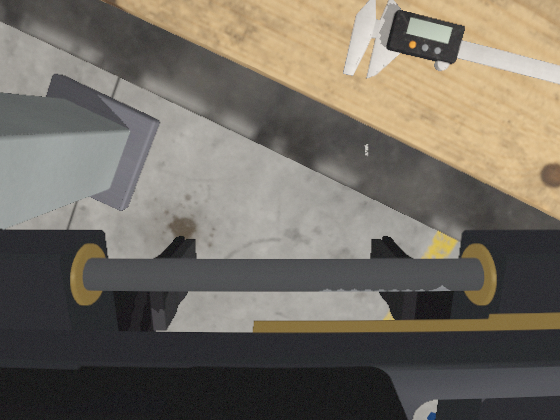

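The call was refused: every row needs all seven keys. The wrist picture shows the board edge and calliper, and the arm has not moved.

```bash
python3 -m pendant '[{"rx":0,"ry":0,"rz":0,"tx":14,"ty":-14,"tz":0,"jaw":87},{"rx":0,"ry":0,"rz":0,"tx":24,"ty":-23,"tz":0,"jaw":87},{"rx":0,"ry":0,"rz":0,"tx":24,"ty":-23,"tz":0,"jaw":87},{"rx":0,"ry":0,"rz":0,"tx":24,"ty":-23,"tz":0,"jaw":87},{"rx":0,"ry":0,"rz":0,"tx":24,"ty":-23,"tz":0,"jaw":87},{"rx":0,"ry":0,"rz":0,"tx":24,"ty":-23,"tz":0,"jaw":87},{"rx":0,"ry":0,"rz":0,"tx":24,"ty":-23,"tz":0,"jaw":87},{"rx":0,"ry":0,"rz":0,"tx":24,"ty":-23,"tz":0,"jaw":87},{"rx":0,"ry":0,"rz":0,"tx":24,"ty":-23,"tz":0,"jaw":87},{"rx":0,"ry":0,"rz":0,"tx":24,"ty":-23,"tz":0,"jaw":87},{"rx":0,"ry":0,"rz":0,"tx":24,"ty":-23,"tz":0,"jaw":87},{"rx":0,"ry":0,"rz":0,"tx":24,"ty":-23,"tz":0,"jaw":87},{"rx":0,"ry":0,"rz":0,"tx":24,"ty":-23,"tz":0,"jaw":87},{"rx":0,"ry":0,"rz":0,"tx":24,"ty":-23,"tz":0,"jaw":87},{"rx":0,"ry":0,"rz":0,"tx":24,"ty":-23,"tz":0,"jaw":87},{"rx":0,"ry":0,"rz":0,"tx":12,"ty":-14,"tz":0,"jaw":87}]'
python3 -m pendant '[{"rx":0,"ry":0,"rz":5.1,"tx":0,"ty":0,"tz":0,"jaw":87},{"rx":0,"ry":0,"rz":5.1,"tx":0,"ty":0,"tz":0,"jaw":87},{"rx":0,"ry":0,"rz":5.1,"tx":0,"ty":0,"tz":0,"jaw":87},{"rx":0,"ry":0,"rz":5.1,"tx":0,"ty":0,"tz":0,"jaw":87},{"rx":0,"ry":0,"rz":5.1,"tx":0,"ty":0,"tz":0,"jaw":87},{"rx":0,"ry":0,"rz":0,"tx":0,"ty":0,"tz":0,"jaw":87},{"rx":0,"ry":0,"rz":0,"tx":0,"ty":0,"tz":0,"jaw":87}]'
python3 - <<'E'
from h import *
o=env.get_obs();print(o["tool_pos"],o["tool_rot"],o["qpos"],o["force"])
c=cam("wrist");save(c,"w2.png")
import pickle;pickle.dump(c,open("w2.pkl","wb"))
E
```

```text
time_s: 1.53
tool_pos: [0.4572, -0.1099, 0.2368]
tool_rot: [-180.0, -0.1, 25.9]
force: [0.9, 0.3, 0.4]
grip_width: 0.0869
time_s: 2.12
tool_pos: [0.4559, -0.1142, 0.2365]
tool_rot: [180.0, 0.0, 0.2]
force: [-0.1, 1.0, 1.3]
grip_width: 0.0868
[ 0.45594489 -0.11415682  0.23647349] [1.79992273e+02 8.46371518e-03 2.42209024e-01] [ 40.55596239  -2.8182164  -28.56274627 106.6742892   -1.37977561
  75.81196931 -77.3970602 ] [-0.12425991  0.97282212  1.32768663]
```

View pics/w2.png

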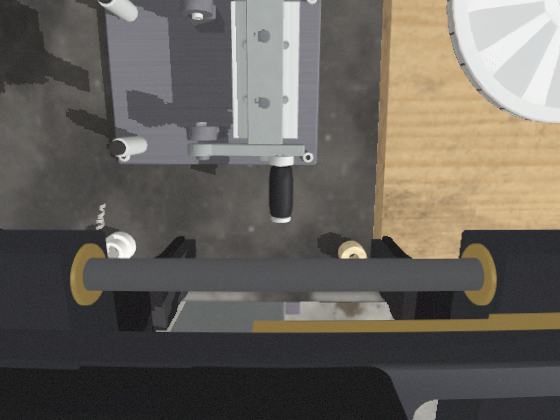

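```bash
python3 - <<'E'
from h import *
import pickle
c=pickle.load(open("w2.pkl","rb"))
for z in(.074,.085):
  print(z,[atz(c,u,v,z).round(4) for u,v in((281,191),(269,191),(293,191),(281,165),(280,216))])
print(depth(c,281,191))
print("posts",atz(c,123,149,.065),"plate",[atz(c,u,100,.074).round(4) for u in(232,299)])
E
```

```text
0.074 [array([ 0.4595, -0.1131,  0.074 ]), array([ 0.4595, -0.1022,  0.074 ]), array([ 0.4595, -0.1241,  0.074 ]), array([ 0.4832, -0.1131,  0.074 ]), array([ 0.4359, -0.1122,  0.074 ])]
0.085 [array([ 0.4617, -0.1132,  0.085 ]), array([ 0.4616, -0.1026,  0.085 ]), array([ 0.4617, -0.1237,  0.085 ]), array([ 0.4845, -0.1131,  0.085 ]), array([ 0.4389, -0.1123,  0.085 ])]
[ 0.46166181 -0.1131733   0.08505471]
posts [0.49679525 0.03255397 0.065     ] plate [array([ 0.5392, -0.0707,  0.074 ]), array([ 0.5393, -0.1284,  0.074 ])]
```

```bash
python3 -m pendant '[{"rx":0,"ry":0,"rz":0,"tx":0,"ty":-1,"tz":10,"jaw":87},{"rx":0,"ry":0,"rz":0,"tx":0,"ty":0,"tz":20,"jaw":87},{"rx":0,"ry":0,"rz":0,"tx":0,"ty":0,"tz":25,"jaw":87},{"rx":0,"ry":0,"rz":0,"tx":0,"ty":0,"tz":25,"jaw":87},{"rx":0,"ry":0,"rz":0,"tx":0,"ty":0,"tz":25,"jaw":87},{"rx":0,"ry":0,"rz":0,"tx":0,"ty":0,"tz":25,"jaw":87},{"rx":0,"ry":0,"rz":0,"tx":0,"ty":0,"tz":20,"jaw":87},{"rx":0,"ry":0,"rz":0,"tx":0,"ty":0,"tz":12,"jaw":87},{"rx":0,"ry":0,"rz":0,"tx":0,"ty":0,"tz":6,"jaw":87},{"rx":0,"ry":0,"rz":0,"tx":0,"ty":0,"tz":0,"jaw":87},{"rx":0,"ry":0,"rz":0,"tx":0,"ty":0,"tz":0,"jaw":87}]'
python3 -m pendant '[{"rx":0,"ry":0,"rz":0,"tx":0,"ty":0,"tz":0,"jaw":40},{"rx":0,"ry":0,"rz":0,"tx":0,"ty":0,"tz":0,"jaw":30},{"rx":0,"ry":0,"rz":0,"tx":0,"ty":0,"tz":0,"jaw":10},{"rx":0,"ry":0,"rz":0,"tx":0,"ty":0,"tz":0,"jaw":10},{"rx":0,"ry":0,"rz":0,"tx":0,"ty":0,"tz":0,"jaw":10},{"rx":0,"ry":0,"rz":0,"tx":0,"ty":0,"tz":0,"jaw":10},{"rx":0,"ry":0,"rz":0,"tx":0,"ty":0,"tz":0,"jaw":10},{"rx":0,"ry":0,"rz":0,"tx":0,"ty":0,"tz":0,"jaw":10}]' 30
```

```text
time_s: 3.08
tool_pos: [0.4561, -0.1131, 0.0686]
tool_rot: [-180.0, 0.0, 0.1]
force: [0.1, -0.7, -0.3]
grip_width: 0.087
time_s: 3.75
tool_pos: [0.4561, -0.1132, 0.0686]
tool_rot: [180.0, -0.0, 0.1]
force: [-0.6, -0.8, 0.2]
grip_width: 0.0415
```

```bash
python3 -m pendant '[{"rx":0,"ry":0,"rz":0,"tx":0,"ty":0,"tz":0,"jaw":10},{"rx":0,"ry":0,"rz":0,"tx":0,"ty":0,"tz":0,"jaw":10},{"rx":0,"ry":0,"rz":0,"tx":0,"ty":0,"tz":0,"jaw":10},{"rx":0,"ry":0,"rz":0,"tx":0,"ty":0,"tz":0,"jaw":10},{"rx":0,"ry":0,"rz":0,"tx":0,"ty":0,"tz":0,"jaw":10},{"rx":0,"ry":0,"rz":0,"tx":0,"ty":0,"tz":0,"jaw":10}]'
```

```text
time_s: 4.25
tool_pos: [0.456, -0.112, 0.0684]
tool_rot: [-179.9, 0.0, 0.1]
force: [-1.0, 4.8, 0.7]
grip_width: 0.0209
```

```bash
python3 -c "
import numpy as np
t=np.radians([0,1.5,4,7.5,11.5,16,21,26,31,36,41,46,51,56,61,66,71,76,81,86,90])
print(np.c_[np.degrees(t[1:]),70*np.diff(np.cos(t)),-70*np.diff(np.sin(t))].round(1).tolist())"
```

```text
[[1.5, -0.0, -1.8], [4.0, -0.1, -3.1], [7.5, -0.4, -4.3], [11.5, -0.8, -4.8], [16.0, -1.3, -5.3], [21.0, -1.9, -5.8], [26.0, -2.4, -5.6], [31.0, -2.9, -5.4], [36.0, -3.4, -5.1], [41.0, -3.8, -4.8], [46.0, -4.2, -4.4], [51.0, -4.6, -4.0], [56.0, -4.9, -3.6], [61.0, -5.2, -3.2], [66.0, -5.5, -2.7], [71.0, -5.7, -2.2], [76.0, -5.9, -1.7], [81.0, -6.0, -1.2], [86.0, -6.1, -0.7], [90.0, -4.9, -0.2]]
```

```bash
python3 -m pendant '[{"rx":0,"ry":0,"rz":0,"tx":0,"ty":0,"tz":-1.8,"jaw":10},{"rx":0,"ry":0,"rz":0,"tx":0,"ty":-0.1,"tz":-3.1,"jaw":10},{"rx":0,"ry":0,"rz":0,"tx":0,"ty":-0.4,"tz":-4.3,"jaw":10},{"rx":0,"ry":0,"rz":0,"tx":0,"ty":-0.8,"tz":-4.8,"jaw":10},{"rx":0,"ry":0,"rz":0,"tx":0,"ty":-1.3,"tz":-5.3,"jaw":10},{"rx":0,"ry":0,"rz":0,"tx":0,"ty":-1.9,"tz":-5.8,"jaw":10},{"rx":0,"ry":0,"rz":0,"tx":0,"ty":-2.4,"tz":-5.6,"jaw":10},{"rx":0,"ry":0,"rz":0,"tx":0,"ty":-2.9,"tz":-5.4,"jaw":10}]'
```

```text
time_s: 4.92
tool_pos: [0.456, -0.1027, 0.1034]
tool_rot: [-179.9, -0.0, 0.1]
force: [5.3, 2.9, -12.9]
grip_width: 0.0212
```

```bash
python3 -m pendant '[{"rx":0,"ry":0,"rz":0,"tx":0,"ty":-3.4,"tz":-5.1,"jaw":10},{"rx":0,"ry":0,"rz":0,"tx":0,"ty":-3.8,"tz":-4.8,"jaw":10},{"rx":0,"ry":0,"rz":0,"tx":0,"ty":-4.2,"tz":-4.4,"jaw":10},{"rx":0,"ry":0,"rz":0,"tx":0,"ty":-4.6,"tz":-4.0,"jaw":10},{"rx":0,"ry":0,"rz":0,"tx":0,"ty":-4.9,"tz":-3.6,"jaw":10},{"rx":0,"ry":0,"rz":0,"tx":0,"ty":-5.2,"tz":-3.2,"jaw":10},{"rx":0,"ry":0,"rz":0,"tx":0,"ty":-5.5,"tz":-2.7,"jaw":10},{"rx":0,"ry":0,"rz":0,"tx":0,"ty":-5.7,"tz":-2.2,"jaw":10},{"rx":0,"ry":0,"rz":0,"tx":0,"ty":-5.9,"tz":-1.7,"jaw":10},{"rx":0,"ry":0,"rz":0,"tx":0,"ty":-6.0,"tz":-1.2,"jaw":10},{"rx":0,"ry":0,"rz":0,"tx":0,"ty":-6.1,"tz":-0.7,"jaw":10},{"rx":0,"ry":0,"rz":0,"tx":0,"ty":-4.9,"tz":-0.2,"jaw":10}]'
python3 - <<'E'
from h import *
c=cam("scene");save(c,"s2.png",(200,80,440,300),3)
E
```

```text
time_s: 5.92
tool_pos: [0.4563, -0.0459, 0.1384]
tool_rot: [179.8, -0.1, 0.0]
force: [3.4, -5.3, -3.4]
grip_width: 0.0212
```

View pics/s2.png

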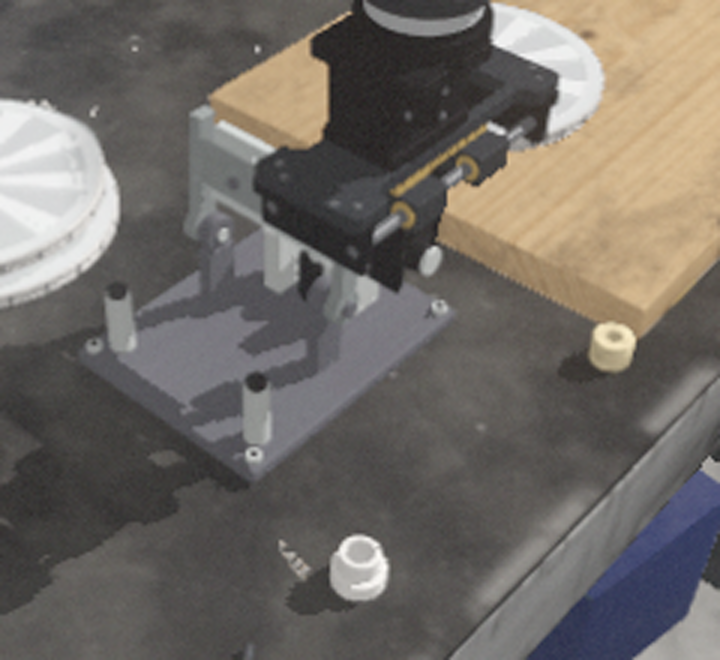

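The picture shows the carrier standing upright (arm tip about (200,130)), with the handle held in the gripper and the bush, spacer and rest posts clear. I'll carry on with the second half and slow down towards the end.

```bash
python3 -m pendant '[{"rx":0,"ry":0,"rz":0,"tx":0,"ty":-4.9,"tz":0.2,"jaw":10},{"rx":0,"ry":0,"rz":0,"tx":0,"ty":-6.1,"tz":0.7,"jaw":10},{"rx":0,"ry":0,"rz":0,"tx":0,"ty":-6.0,"tz":1.2,"jaw":10},{"rx":0,"ry":0,"rz":0,"tx":0,"ty":-5.9,"tz":1.7,"jaw":10},{"rx":0,"ry":0,"rz":0,"tx":0,"ty":-5.7,"tz":2.2,"jaw":10},{"rx":0,"ry":0,"rz":0,"tx":0,"ty":-5.5,"tz":2.7,"jaw":10},{"rx":0,"ry":0,"rz":0,"tx":0,"ty":-5.2,"tz":3.2,"jaw":10},{"rx":0,"ry":0,"rz":0,"tx":0,"ty":-4.9,"tz":3.6,"jaw":10},{"rx":0,"ry":0,"rz":0,"tx":0,"ty":-4.6,"tz":4.0,"jaw":10},{"rx":0,"ry":0,"rz":0,"tx":0,"ty":-4.2,"tz":4.4,"jaw":10},{"rx":0,"ry":0,"rz":0,"tx":0,"ty":-3.8,"tz":4.8,"jaw":10},{"rx":0,"ry":0,"rz":0,"tx":0,"ty":-3.4,"tz":5.1,"jaw":10},{"rx":0,"ry":0,"rz":0,"tx":0,"ty":-2.9,"tz":5.4,"jaw":10},{"rx":0,"ry":0,"rz":0,"tx":0,"ty":-2.4,"tz":5.6,"jaw":10}]'
```

```text
time_s: 7.13
tool_pos: [0.4566, 0.0235, 0.0934]
tool_rot: [-179.9, -0.1, 0.1]
force: [5.8, 0.5, -0.9]
grip_width: 0.0207
```

```bash
python3 -m pendant '[{"rx":0,"ry":0,"rz":0,"tx":0,"ty":-1.0,"tz":2.9,"jaw":10},{"rx":0,"ry":0,"rz":0,"tx":0,"ty":-0.9,"tz":2.9,"jaw":10},{"rx":0,"ry":0,"rz":0,"tx":0,"ty":-0.7,"tz":2.6,"jaw":10},{"rx":0,"ry":0,"rz":0,"tx":0,"ty":-0.6,"tz":2.6,"jaw":10},{"rx":0,"ry":0,"rz":0,"tx":0,"ty":-0.4,"tz":2.4,"jaw":10},{"rx":0,"ry":0,"rz":0,"tx":0,"ty":-0.4,"tz":2.4,"jaw":10},{"rx":0,"ry":0,"rz":0,"tx":0,"ty":-0.2,"tz":2,"jaw":10},{"rx":0,"ry":0,"rz":0,"tx":0,"ty":-0.2,"tz":2,"jaw":10},{"rx":0,"ry":0,"rz":0,"tx":0,"ty":-0.1,"tz":1.5,"jaw":10},{"rx":0,"ry":0,"rz":0,"tx":0,"ty":0,"tz":1.5,"jaw":10},{"rx":0,"ry":0,"rz":0,"tx":0,"ty":0,"tz":0,"jaw":10}]'
```

```text
time_s: 8.05
tool_pos: [0.4566, 0.028, 0.0704]
tool_rot: [-179.9, -0.1, 0.1]
force: [7.5, 1.1, -4.4]
grip_width: 0.021
```

```bash
python3 -m pendant '[{"rx":0,"ry":0,"rz":0,"tx":0,"ty":0,"tz":0.5,"jaw":10},{"rx":0,"ry":0,"rz":0,"tx":0,"ty":0,"tz":0.5,"jaw":10},{"rx":0,"ry":0,"rz":0,"tx":0,"ty":0,"tz":0.5,"jaw":10},{"rx":0,"ry":0,"rz":0,"tx":0,"ty":0,"tz":0.5,"jaw":10},{"rx":0,"ry":0,"rz":0,"tx":0,"ty":0,"tz":0,"jaw":10}]'
python3 - <<'E'
from h import *
c=cam("scene");save(c,"s3.png",(200,80,440,300),3)
E
```

```text
time_s: 8.47
tool_pos: [0.4566, 0.028, 0.0686]
tool_rot: [-179.9, -0.1, 0.1]
force: [6.8, 2.1, -2.6]
grip_width: 0.0209
```

View pics/s3.png

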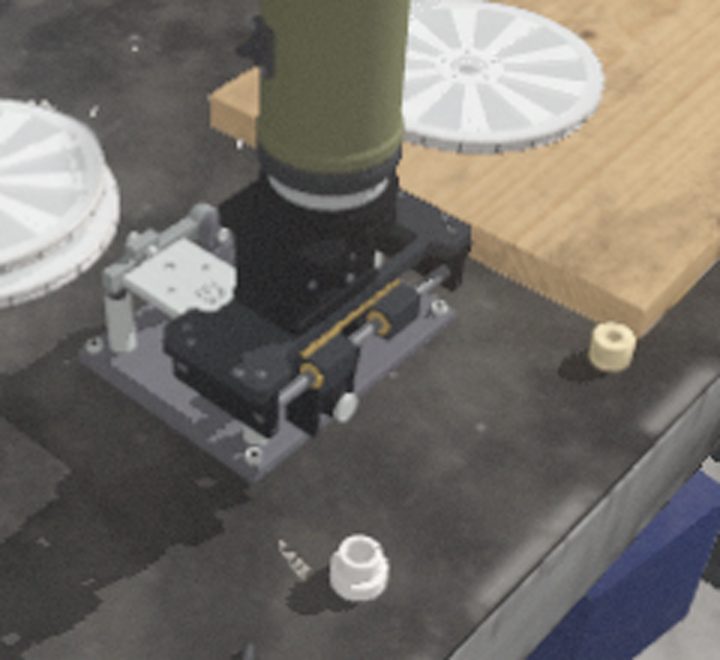

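The carrier is over to the left and the marked field shows at (210,292). I'll ease down until the rest takes the load.

```bash
python3 -m pendant '[{"rx":0,"ry":0,"rz":0,"tx":0,"ty":0,"tz":0.4,"jaw":10},{"rx":0,"ry":0,"rz":0,"tx":0,"ty":0,"tz":0.4,"jaw":10},{"rx":0,"ry":0,"rz":0,"tx":0,"ty":0,"tz":0.4,"jaw":10},{"rx":0,"ry":0,"rz":0,"tx":0,"ty":0,"tz":0,"jaw":10}]'
python3 -m pendant '[{"rx":0,"ry":0,"rz":0,"tx":0,"ty":0,"tz":0.4,"jaw":10},{"rx":0,"ry":0,"rz":0,"tx":0,"ty":0,"tz":0.4,"jaw":10},{"rx":0,"ry":0,"rz":0,"tx":0,"ty":0,"tz":0.4,"jaw":10},{"rx":0,"ry":0,"rz":0,"tx":0,"ty":0,"tz":0,"jaw":10}]'
```

```text
time_s: 8.85
tool_pos: [0.4567, 0.028, 0.0684]
tool_rot: [-179.9, -0.1, 0.1]
force: [2.8, 3.1, 5.9]
grip_width: 0.0208
time_s: 9.18
tool_pos: [0.4567, 0.028, 0.0682]
tool_rot: [-180.0, -0.1, 0.1]
force: [-0.7, 1.6, 15.8]
grip_width: 0.021
```

```bash
python3 -m pendant '[{"rx":0,"ry":0,"rz":0,"tx":0,"ty":0,"tz":-0.6,"jaw":10},{"rx":0,"ry":0,"rz":0,"tx":0,"ty":0,"tz":-0.6,"jaw":10},{"rx":0,"ry":0,"rz":0,"tx":0,"ty":0,"tz":0,"jaw":30},{"rx":0,"ry":0,"rz":0,"tx":0,"ty":0,"tz":0,"jaw":50},{"rx":0,"ry":0,"rz":0,"tx":0,"ty":0,"tz":0,"jaw":60},{"rx":0,"ry":0,"rz":0,"tx":0,"ty":0,"tz":0,"jaw":60},{"rx":0,"ry":0,"rz":0,"tx":0,"ty":0,"tz":0,"jaw":60},{"rx":0,"ry":0,"rz":0,"tx":0,"ty":0,"tz":0,"jaw":60},{"rx":0,"ry":0,"rz":0,"tx":0,"ty":0,"tz":0,"jaw":60}]'
```

```text
time_s: 9.93
tool_pos: [0.4554, 0.0267, 0.0674]
tool_rot: [180.0, 0.0, 0.1]
force: [-0.3, 0.6, 0.0]
grip_width: 0.0568
```

```bash
python3 -m pendant '[{"rx":0,"ry":0,"rz":0,"tx":0,"ty":0,"tz":-10,"jaw":60},{"rx":0,"ry":0,"rz":0,"tx":0,"ty":0,"tz":-20,"jaw":60},{"rx":0,"ry":0,"rz":0,"tx":0,"ty":0,"tz":-30,"jaw":87},{"rx":0,"ry":0,"rz":0,"tx":0,"ty":0,"tz":-30,"jaw":87},{"rx":0,"ry":0,"rz":0,"tx":0,"ty":0,"tz":-30,"jaw":87},{"rx":0,"ry":0,"rz":0,"tx":0,"ty":0,"tz":-15,"jaw":87},{"rx":0,"ry":0,"rz":0,"tx":-10,"ty":0,"tz":0,"jaw":87},{"rx":0,"ry":0,"rz":0,"tx":0,"ty":0,"tz":0,"jaw":87},{"rx":0,"ry":0,"rz":0,"tx":0,"ty":0,"tz":0,"jaw":87}]'
python3 - <<'E'
from h import *
import pickle
for n in("wrist","top"):
  c=cam(n);save(c,n+"4.png");pickle.dump(c,open(n+"4.pkl","wb"))
E
```

```text
time_s: 10.68
tool_pos: [0.4457, 0.0268, 0.2031]
tool_rot: [179.9, -0.0, 0.1]
force: [-0.0, 0.4, -0.6]
grip_width: 0.0865
```

View pics/wrist4.png

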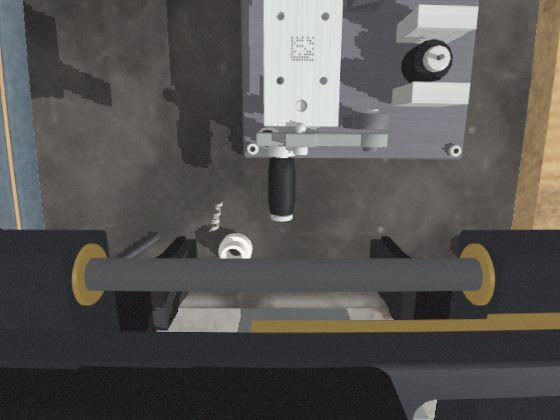

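View pics/top4.png

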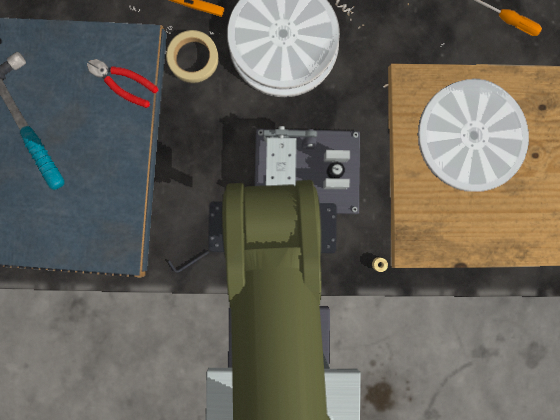

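Wrist view: the plate is seated in the carrier with its dot field up at (302,48), its left and right edges at about u=265 and 341, and the bush still standing at (235,247). The top view shows the plate at (281,162).

```bash
python3 - <<'E'
from h import *
import pickle
w=pickle.load(open("wrist4.pkl","rb"));t=pickle.load(open("top4.pkl","rb"))
print("w field",atz(w,302,48,.082),depth(w,302,60));print("edges",atz(w,265,80,.082),atz(w,341,80,.082),"near",atz(w,301,125,.082))
save(t,"t4c.png",(245,120,365,220),6)
for p in((283,107),(281,80)):print(depth(w,*p))
E
```

```text
w field [0.5629795  0.01214521 0.082     ] [0.55479161 0.01203498 0.08173814]
edges [0.54078522 0.03917564 0.082     ] [ 0.54092925 -0.01693398  0.082     ] near [0.50833182 0.01223442 0.082     ]
[0.52149042 0.02588293 0.08218728]
[0.54181493 0.02741689 0.07304711]
```

View pics/t4c.png

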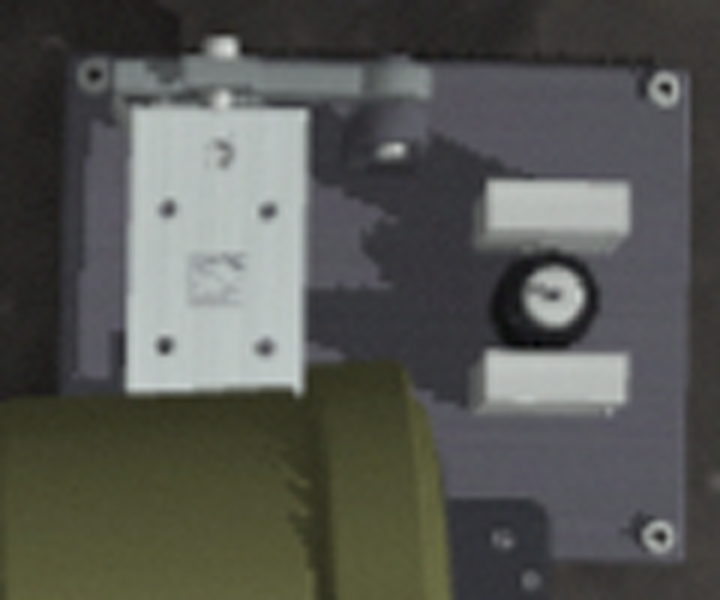

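```bash
python3 - <<'E'
from h import *
import pickle
t=pickle.load(open("top4.pkl","rb"))
print(atz(t,281.2,166.7,.082),atz(t,266.7,166.7,.082),atz(t,295.8,166.7,.082))
E
```

```text
[0.56134264 0.01308262 0.082     ] [0.5608624  0.04087394 0.082     ] [ 0.56183711 -0.01491769  0.082     ]
```

```bash
python3 -m pendant '[{"rx":0,"ry":0,"rz":0,"tx":10,"ty":3.6,"tz":0,"jaw":87},{"rx":0,"ry":0,"rz":0,"tx":20,"ty":5,"tz":0,"jaw":87},{"rx":0,"ry":0,"rz":0,"tx":28,"ty":5,"tz":0,"jaw":87},{"rx":0,"ry":0,"rz":0,"tx":28,"ty":0,"tz":0,"jaw":87},{"rx":0,"ry":0,"rz":0,"tx":20,"ty":0,"tz":0,"jaw":87},{"rx":0,"ry":0,"rz":0,"tx":10,"ty":0,"tz":0,"jaw":87},{"rx":0,"ry":0,"rz":0,"tx":0,"ty":0,"tz":10,"jaw":87},{"rx":0,"ry":0,"rz":0,"tx":0,"ty":0,"tz":20,"jaw":87},{"rx":0,"ry":0,"rz":0,"tx":0,"ty":0,"tz":20,"jaw":87},{"rx":0,"ry":0,"rz":0,"tx":0,"ty":0,"tz":20,"jaw":87},{"rx":0,"ry":0,"rz":0,"tx":0,"ty":0,"tz":10,"jaw":87},{"rx":0,"ry":0,"rz":0,"tx":0,"ty":0,"tz":0,"jaw":87}]'
python3 - <<'E'
from h import *
c=cam("wrist");save(c,"w5.png");c=cam("scene");save(c,"s5.png",(200,80,440,300),3)
E
```

```text
time_s: 11.78
tool_pos: [0.5587, 0.0133, 0.1195]
tool_rot: [180.0, 0.4, 0.1]
force: [0.1, -0.4, -0.6]
grip_width: 0.0872
```

View pics/w5.png

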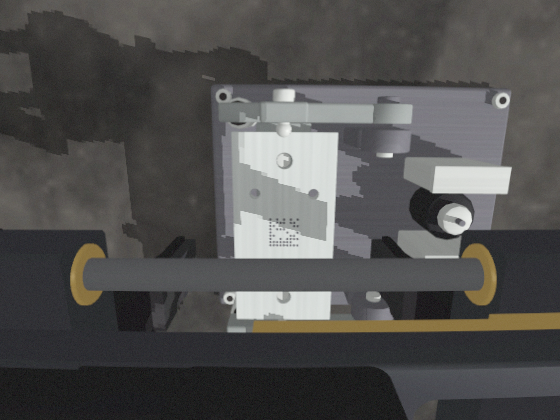

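View pics/s5.png

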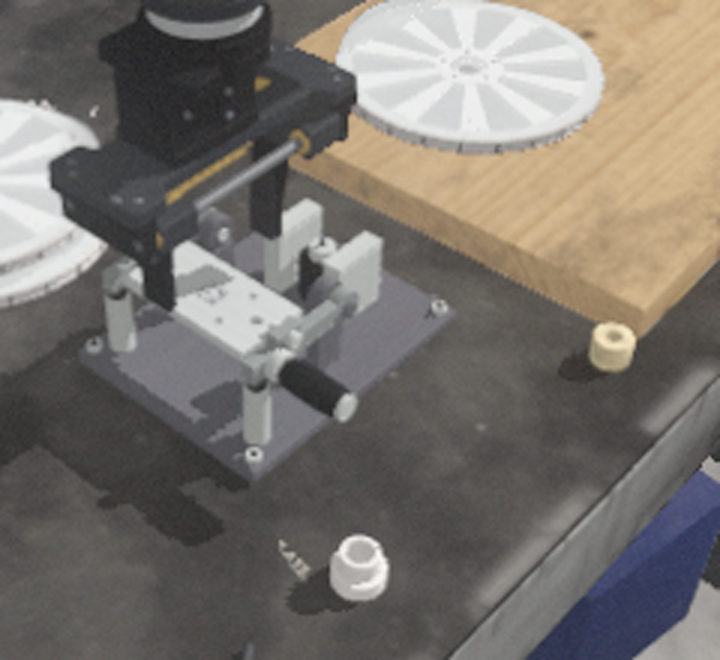

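The fingers straddle the plate evenly: in the wrist view its edges are at u≈236 and 336, and the jaws at about 180 and 385. The dot field is up at (284,232). I'll correct x by 3 mm and descend.

```bash
python3 -m pendant '[{"rx":0,"ry":0,"rz":0,"tx":3,"ty":0,"tz":6,"jaw":87},{"rx":0,"ry":0,"rz":0,"tx":0,"ty":0,"tz":12,"jaw":87},{"rx":0,"ry":0,"rz":0,"tx":0,"ty":0,"tz":12,"jaw":87},{"rx":0,"ry":0,"rz":0,"tx":0,"ty":0,"tz":8,"jaw":87},{"rx":0,"ry":0,"rz":0,"tx":0,"ty":0,"tz":5,"jaw":87},{"rx":0,"ry":0,"rz":0,"tx":0,"ty":0,"tz":3,"jaw":87},{"rx":0,"ry":0,"rz":0,"tx":0,"ty":0,"tz":0,"jaw":87},{"rx":0,"ry":0,"rz":0,"tx":0,"ty":0,"tz":0,"jaw":87},{"rx":0,"ry":0,"rz":0,"tx":0,"ty":0,"tz":0,"jaw":87}]'
```

```text
time_s: 12.63
tool_pos: [0.5652, 0.0135, 0.0771]
tool_rot: [180.0, -0.0, 0.1]
force: [0.2, -0.3, 0.4]
grip_width: 0.0875
```

```bash
python3 -m pendant '[{"rx":0,"ry":0,"rz":0,"tx":-3,"ty":0,"tz":2.5,"jaw":87},{"rx":0,"ry":0,"rz":0,"tx":0,"ty":0,"tz":2,"jaw":87},{"rx":0,"ry":0,"rz":0,"tx":0,"ty":0,"tz":0,"jaw":87},{"rx":0,"ry":0,"rz":0,"tx":0,"ty":0,"tz":0,"jaw":70},{"rx":0,"ry":0,"rz":0,"tx":0,"ty":0,"tz":0,"jaw":64},{"rx":0,"ry":0,"rz":0,"tx":0,"ty":0,"tz":0,"jaw":60},{"rx":0,"ry":0,"rz":0,"tx":0,"ty":0,"tz":0,"jaw":58},{"rx":0,"ry":0,"rz":0,"tx":0,"ty":0,"tz":0,"jaw":56},{"rx":0,"ry":0,"rz":0,"tx":0,"ty":0,"tz":0,"jaw":54},{"rx":0,"ry":0,"rz":0,"tx":0,"ty":0,"tz":0,"jaw":50},{"rx":0,"ry":0,"rz":0,"tx":0,"ty":0,"tz":0,"jaw":45},{"rx":0,"ry":0,"rz":0,"tx":0,"ty":0,"tz":0,"jaw":45},{"rx":0,"ry":0,"rz":0,"tx":0,"ty":0,"tz":0,"jaw":45}]' 20
```

```text
time_s: 13.72
tool_pos: [0.5619, 0.0134, 0.0721]
tool_rot: [180.0, -0.0, 0.1]
force: [-0.1, 0.1, -0.6]
grip_width: 0.0557
```

```bash
python3 -m pendant '[{"rx":0,"ry":0,"rz":0,"tx":0,"ty":0,"tz":0,"jaw":45},{"rx":0,"ry":0,"rz":0,"tx":0,"ty":0,"tz":0,"jaw":45},{"rx":0,"ry":0,"rz":0,"tx":0,"ty":0,"tz":0,"jaw":45},{"rx":0,"ry":0,"rz":0,"tx":0,"ty":0,"tz":-0.5,"jaw":45},{"rx":0,"ry":0,"rz":0,"tx":0,"ty":0,"tz":-0.5,"jaw":45},{"rx":0,"ry":0,"rz":0,"tx":0,"ty":0,"tz":-0.5,"jaw":45},{"rx":0,"ry":0,"rz":0,"tx":0,"ty":0,"tz":-0.5,"jaw":45}]' 45
python3 -m pendant '[{"rx":0,"ry":0,"rz":0,"tx":0,"ty":0,"tz":-1,"jaw":45},{"rx":0,"ry":0,"rz":0,"tx":0,"ty":0,"tz":-1,"jaw":45},{"rx":0,"ry":0,"rz":0,"tx":0,"ty":0,"tz":-1,"jaw":45},{"rx":0,"ry":0,"rz":0,"tx":0,"ty":0,"tz":-1,"jaw":45},{"rx":0,"ry":0,"rz":0,"tx":0,"ty":0,"tz":-1,"jaw":45},{"rx":0,"ry":0,"rz":0,"tx":0,"ty":0,"tz":0,"jaw":45}]'
python3 - <<'E'
from h import *
c=cam("scene");save(c,"s6.png",(200,80,440,300),3)
E
```

```text
time_s: 14.3
tool_pos: [0.5614, 0.0135, 0.0736]
tool_rot: [-180.0, 0.1, 0.1]
force: [0.2, 0.9, -5.3]
grip_width: 0.0551
time_s: 14.8
tool_pos: [0.5622, 0.0135, 0.0798]
tool_rot: [180.0, -0.0, 0.1]
force: [-0.8, 0.3, -0.8]
grip_width: 0.0554
```

View pics/s6.png

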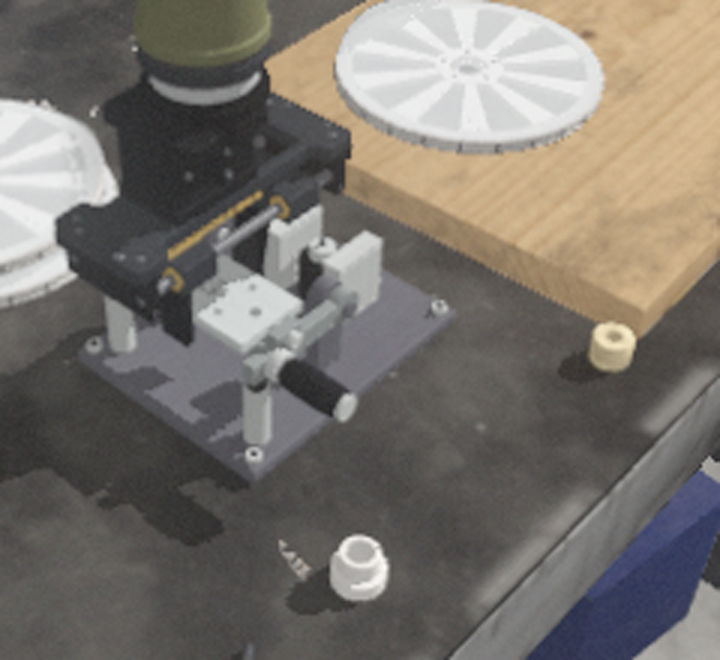

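The plate is rising with the fingers (its near corner at (240,345)) and the carrier stays on its rest. I'll lift on straight.

```bash
python3 -m pendant '[{"rx":0,"ry":0,"rz":0,"tx":0,"ty":0,"tz":-1.5,"jaw":45},{"rx":0,"ry":0,"rz":0,"tx":0,"ty":0,"tz":-2,"jaw":45},{"rx":0,"ry":0,"rz":0,"tx":0,"ty":0,"tz":-2,"jaw":45},{"rx":0,"ry":0,"rz":0,"tx":0,"ty":0,"tz":-3,"jaw":45},{"rx":0,"ry":0,"rz":0,"tx":0,"ty":0,"tz":-4,"jaw":45},{"rx":0,"ry":0,"rz":0,"tx":0,"ty":0,"tz":-6,"jaw":45},{"rx":0,"ry":0,"rz":0,"tx":0,"ty":0,"tz":-8,"jaw":45},{"rx":0,"ry":0,"rz":0,"tx":0,"ty":0,"tz":-10,"jaw":45},{"rx":0,"ry":0,"rz":0,"tx":0,"ty":0,"tz":-12,"jaw":45},{"rx":0,"ry":0,"rz":0,"tx":0,"ty":0,"tz":-14,"jaw":45},{"rx":0,"ry":0,"rz":0,"tx":0,"ty":0,"tz":-14,"jaw":45},{"rx":0,"ry":0,"rz":0,"tx":0,"ty":0,"tz":-14,"jaw":45},{"rx":0,"ry":0,"rz":0,"tx":0,"ty":0,"tz":-14,"jaw":45},{"rx":0,"ry":0,"rz":0,"tx":0,"ty":0,"tz":-12,"jaw":45},{"rx":0,"ry":0,"rz":0,"tx":0,"ty":0,"tz":-8,"jaw":45},{"rx":0,"ry":0,"rz":0,"tx":0,"ty":0,"tz":-5,"jaw":45},{"rx":0,"ry":0,"rz":0,"tx":0,"ty":0,"tz":0,"jaw":45},{"rx":0,"ry":0,"rz":0,"tx":0,"ty":0,"tz":0,"jaw":45},{"rx":0,"ry":0,"rz":0,"tx":0,"ty":0,"tz":0,"jaw":45},{"rx":0,"ry":0,"rz":0,"tx":0,"ty":0,"tz":0,"jaw":45}]'
python3 - <<'E'
from h import *
c=cam("scene");save(c,"s7.png",(200,20,440,300),2.1)
c=cam("wrist");save(c,"w7.png");print(depth(c,284,150),depth(c,284,200),depth(c,260,215),depth(c,310,215));c=cam("top");save(c,"t7.png")
E
```

```text
time_s: 16.52
tool_pos: [0.5613, 0.0133, 0.2077]
tool_rot: [-180.0, 0.1, 0.1]
force: [0.8, -0.2, -0.3]
grip_width: 0.0548
[0.6150261  0.01219275 0.21689748] [0.59482186 0.01216262 0.21765059] [0.58851308 0.02206692 0.2178635 ] [0.58849386 0.00140092 0.21771483]
```

View pics/s7.png

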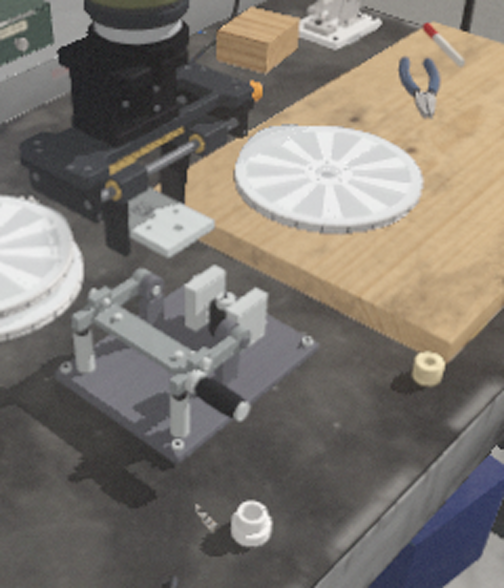

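View pics/w7.png

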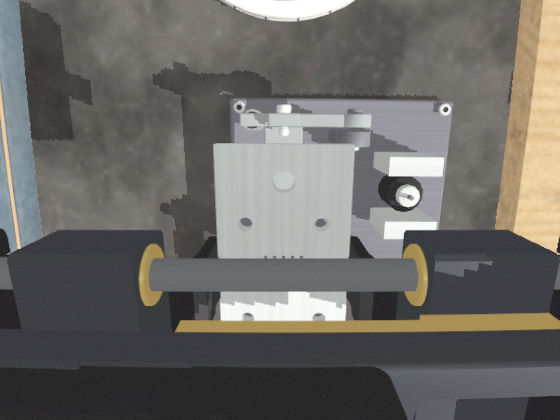

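View pics/t7.png

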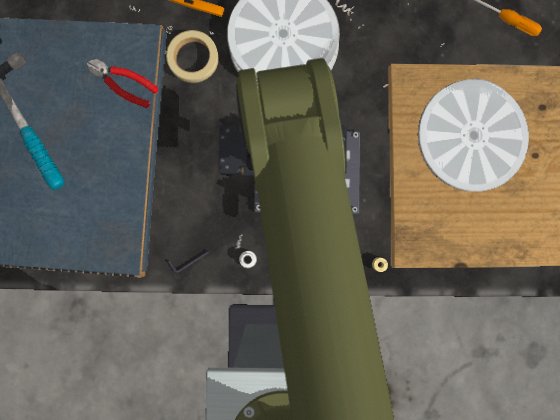

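```bash
python3 -m pendant '[{"rx":0,"ry":0,"rz":0,"tx":0,"ty":0,"tz":0,"jaw":45},{"rx":0,"ry":0,"rz":0,"tx":0,"ty":0,"tz":0,"jaw":45},{"rx":0,"ry":0,"rz":0,"tx":0,"ty":0,"tz":0,"jaw":45},{"rx":0,"ry":0,"rz":0,"tx":0,"ty":0,"tz":0,"jaw":45},{"rx":0,"ry":0,"rz":0,"tx":0,"ty":0,"tz":0,"jaw":45},{"rx":0,"ry":0,"rz":0,"tx":0,"ty":0,"tz":0,"jaw":45}]'
python3 - <<'E'
from h import *
c=cam("wrist")
P=np.array([depth(c,u,v,0) for u in range(230,340,3) for v in range(150,225,3) if not(265<u<303 and 165<v<195) ])
P=P[abs(P[:,2]-np.median(P[:,2]))<.004]
A=np.c_[P[:,:2],np.ones(len(P))];s=np.linalg.lstsq(A,P[:,2],rcond=None)[0];print(np.degrees(s[:2]),P[:,2].mean(),len(P))
o=env.get_obs();print(o["tool_pos"],o["tool_rot"],np.abs(o["joint_velocities"]).max())
E
```

```text
time_s: 17.17
tool_pos: [0.5619, 0.0134, 0.2087]
tool_rot: [180.0, -0.0, 0.1]
force: [0.3, -0.1, -1.5]
grip_width: 0.0552
[0. 0.] nan 0
[0.5618471  0.01342617 0.20864594] [ 1.79994791e+02 -1.57485296e-03  1.02487325e-01] 0.08308745395651285
  return _methods._mean(a, axis=axis, dtype=dtype,
  ret = ret.dtype.type(ret / rcount)
<stdin>:5: RuntimeWarning: Mean of empty slice.
  ret = ret.dtype.type(ret / rcount)
```

```bash
python3 - <<'E'
from h import *
c=cam("wrist")
P=np.array([depth(c,u,v,1) for u in range(230,340,3) for v in range(150,225,3) if c["range_z"][v-1:v+2,u-1:u+2].max()>0])
P=P[abs(P[:,2]-np.nanmedian(P[:,2]))<.004]
A=np.c_[P[:,:2],np.ones(len(P))];s=np.linalg.lstsq(A,P[:,2],rcond=None)[0];print(np.degrees(s[:2]),P[:,2].mean(),len(P))
E
```

```text
[-0.08766046  0.05344842] 0.2184261173747867 872
```

Settled, the plate is level to within about 0.1°, with its top face at z = 0.218. Handing in.

```bash
python3 -c "
from cell import env
print(env.sign_off())"
```

```text
the job is handed in; nothing more can be done
None
```

I swung the carrier over by its handle and eased it onto the rest posts. Then I let go and lifted the plate straight up off its dowels. I handed in at about 17 s with the plate held still, marked face up. The sign-off reports no verdict.

- **Carrier:** I lowered it in steps of about 0.5 mm until the rest took the load. I pressed with about 16 N to confirm contact, then backed off before opening the gripper. The last scene picture shows it still on its rest.
- **Plate:** it is gripped across its width at 45 N, with the opening reading 55 mm. Its centre is about 0.214 m above the bench, about 13.6 cm above where it sat. The final depth fit puts the tilt at about 0.1°, and joint speeds were near zero.
- **Bench items:** the hex key, spacer and bush look to be where they started in the last top picture. I judged this by eye and did not measure it.
- **Checks that failed or disagreed:**
  - A spot check of the plate just before the arm settled suggested about 2° of tilt; the later fit did not.
  - My first depth fit returned no points because of gaps in the depth data, so I repeated it.
  - The top and wrist cameras differed by 1–3 mm on the handle and plate positions, so I aimed between them.
  - My first move call was refused because its rows left out keys; nothing moved.

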